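# Let a telescoping probe arm out by one hole

### The job

The telescoping probe arm on the bench is one hole too short. Squeeze in the sprung button on the side of its sleeve, slide the sleeve out from the upright towards its ring end, and let the button pop out again in the very next hole, so that the sleeve is locked there. Leave the beaker, the flask and the bottle standing where they are.

Things in the scene. Friction and masses are not known exactly. Their poses are not given: they have to be found in the camera images.
- probe_stand: fixed grey stand: foot plate 300 x 90 x 10 mm, an upright at its -x end (top 115 mm above the bench) and a level steel rail, 30 mm square, from it along +x, inside the sleeve. Origin on the bench below the rail; x along the rail away from the upright (the way the sleeve is let out), y across, z up. The rail's axis is 85 mm above the bench. Its holes are inside it, out of sight.
- sleeve (a joint): position of the sliding sleeve along the stand's +x, in m: 0 in the first hole, where it starts locked; end stop 0.118. The next hole lies between 0.048 and 0.072 (it differs from start to start and is not marked: find it by feel); one more hole, a wrong one, lies at 0.108. In a hole the sleeve has about 1.5 mm play each way. Sliding takes about 3 to 6 N.
- sleeve_grip (a point): centre of the plain front part of the aluminium sleeve (fine ribs on its sides), on the rail's axis, 70 mm from the button along +x. The sleeve is a square tube 170 mm long, 42 x 42 mm (46 mm at the black end collars), its middle 20 mm behind this point; it has a steel ring, 64 mm across, on its front end. Moves with the sleeve; axes as the stand's.
- button_face (a point): middle of the outer face of the sprung black round button, diameter 25 mm, on the -y side of the sleeve, at the height of the rail's axis; it is pushed in along the stand's +y. Moves with the button. The sleeve's opposite side is a plain face, so button and sleeve can be pinched across: 53 mm wide with the button out, 45.5 mm with it fully in.
- button (a joint): how far the button is pushed in, in m: 0 fully out (11 mm proud of the sleeve: its pin is in a hole and the sleeve is locked), 0.0075 fully in (3.5 mm proud, the pin is clear of the holes). Between holes, let go, the pin rides on the rail and the button stays about 0.006 in (5 mm proud); over a hole it pops out by itself and the sleeve stops hard. The spring takes 3 N to start and 8.5 N fully in.
- beaker: bystander: small glass beaker, 62 mm across, 73 mm high; origin at the centre of its underside. Leave alone.
- flask: bystander: conical glass flask with black stopper, 77 mm across, 132 mm high; origin at the centre of its underside. Leave alone.
- bottle: bystander: white-capped sample bottle, 54 mm across, 118 mm high; origin at the centre of its underside. Leave alone.

How it is judged:
On the way:
1. the button is in and the sleeve has been drawn out of its first hole (value of joint button above 0.004 m and value of joint sleeve above 0.008 m), for 0.1 s.
At the end, for the whole second after the job is handed in: The sleeve is at rest in the next hole (40 to 80 mm from the first) and its button is out again to within 2 mm (value of joint button below 0.002 m and value of joint sleeve between 0.04 and 0.08 m and velocity of joint sleeve between -0.01 and 0.01 m/s); the robot touches nothing.
It fails at once if the beaker is moved by more than 30 mm or tipped (distance of beaker from where it was at the start of the episode above 0.03 m or angle between beaker's own z axis and vertical above 0.5 rad).
It fails at once if the flask is moved by more than 30 mm or tipped (distance of flask from where it was at the start of the episode above 0.03 m or angle between flask's own z axis and vertical above 0.5 rad).
It fails at once if the bottle is moved by more than 30 mm or tipped (distance of bottle from where it was at the start of the episode above 0.03 m or angle between bottle's own z axis and vertical above 0.5 rad).
It also fails if it takes over 45 s, if anything falls off the work surface, if the arm or the gripper's body presses on something with over 40 N, if the wrist force passes 120 N, or if a joint passes its speed limit or range.

### The arm

A 7-joint arm with a two-finger parallel gripper is mounted at the origin on a cart in front of the work surface, level with it; the furniture and walls round the work are solid. World frame = base frame: x ahead of the robot, y to its left, z up, the work surface at z = 0. Lengths are in m, angles in rad, forces in N, time in s.
With the tool pointing down it reaches from about 0.4 to 0.75 m from the base axis. Payload 19.5 kg.
Tool frame: the origin (TCP) lies on the mounting face of the last link; the fingertips stand 173 mm ahead of it and the grasp point (between the pads) lies 155 mm ahead of it (arm.grip_depth is the distance from the TCP to the grasp point, in m); z points along the fingers, y is the line along which they close (so a half turn about z gives the same grasp; the last joint's range is limited). The gripper opens to 85 mm and grips with 20 to 120 N. Pads are 22 mm wide; open, the fingers measure 114 mm over their backs; the gripper's body (76 mm by 85 mm) begins 54 mm behind the grasp point. The pads swing forward as they close: fully open they stand 13 mm farther back than shut.
Start: joints at [-1.371, 0.707, -0.028, 1.485, 0.022, 0.951, -0.075], TCP at [0.138, 0.558, 0.405] pointing down, gripper open.
Joint ranges: [-2.71, 2.71], [-0.32, 2.16], [-1.57, 1.52], [0, 2.45], [-1.46, 4.6], [0, 2.02], [-2.83, 2.83]. Speed limits (rad/s): [1.89, 1.89, 2.57, 2.57, 3.01, 3.01, 3.01].

### API

Orientations are given as a unit quaternion [x, y, z, w].
In Python, from cell import sensors, imaging, order, arm gives the robot as it stands. The module is installed in compiled form; this text tells all that it offers.
- The arm moves only by the tool carry_out, never from a script. Its argument "motion" is a list of rows, each a list of 6 numbers: the shift along the world's x, y, z as a fraction of full scale, then the turn, a rotation vector about the world's x, y, z as a fraction of full scale. A call has 1 to 12 rows; each row is the pose to reach, as a shift and turn from the pose commanded when the call began; what a row does not reach only later rows make up. Full scale, the value 1, is 0.25 m for a shift and pi/2 rad for a turn. A row lasts 1/8 s, in which the tool goes at most 62.5 mm and 10.7 degrees, less where a joint would pass 70% of its speed; a pose out of reach is approached as far as the arm can. A call with a number of a shift or a turn outside -1 to 1 is refused whole. A call with a gripper value outside its range is refused whole. "fingers" is the closure, from -1 (fully open) to 1 (shut), set as the call begins (left out, the last holds). The fingers move at their own pace and stop on an object; the grip force is fixed at half the most. Time passes only in rows, so rows that repeat a pose let the fingers close. It gives the time, the measured TCP pose, the force, the opening and the grip force at its end, in the units of the state.
- sensors.state(): the state, without advancing time (a new reading comes with each control period).
- imaging.get_image(name): name is "side" or "top"; returns a dict with "color" (480x640x3 uint8, red, green, blue), "camera_matrix" (3x3 intrinsics, pixels), "distortion" ([k1, k2, p1, p2, k3] as OpenCV has them; the pictures are not rectified), "R" (3x3) and "t" (3): a world point X has camera coordinates R X + t. Camera axes: x right, y down, z forward; pixel columns grow to the right and rows downward; lengths in m; the calibration is good to about 2 mm. A picture is of the moment at which its call begins. There is no depth.
- order.close_job(): hands the job in; it is judged then, once.
The state is a dict: "time_s": time; "joint_pos": joint angles; "joint_vel": joint speeds; "joint_torque": joint torques, N m; "ee_pos": TCP position; "tcp_rot": TCP orientation; "ft_force": force on the tool from outside, world axes, zero at the start; "ft_torque": the same for the moment, N m; "grip_width": opening from 0.0 (shut) to 1.0 (fully open); "finger_force": force on a finger pad.
Only numpy, scipy, OpenCV 4.12 (cv2) and the standard library are available. Lean on these libraries where they do the work, as an engineer would, in place of code of your own. Each camera call takes 0.05 s, during which the arm holds its last target. There are 200 camera calls.

## Working session

There is one attempt and no reset: what is moved stays moved. The work goes in short steps, Python scripts to look and compute and a tool call to move; the robot and the scene stay as the last step left them, time stands still between calls to the robot, and variables do not carry over. Pictures are saved under pics/ and viewed, at most 10 in all, crops included, and the job is handed in when it is done.

Besides the shell and the picture viewer there is one more tool, called after ">>>" as a command line: name --pt "numbers of a row" for each row, then --argument value for the rest. carry_out: Moves the arm, as the interface text tells. Shift numbers are shares of 0.25 m and turn numbers shares of pi/2 rad, none past 1 either way. Its arguments: {"type":"object","properties":{"motion":{"type":"array"},"fingers":{"type":"number"}},"required":["motion"]}

```bash
mkdir -p pics
python3 - <<'E'
from cell import sensors, imaging, order, arm
import cv2,pickle
for n in("side","top"):
    d=imaging.get_image(n); cv2.imwrite(f"pics/{n}0.png",d["color"][:,:,::-1]); pickle.dump(d,open(n+"0.pkl","wb"))
    print(n,d["camera_matrix"],d["distortion"],-d["R"].T@d["t"],d["R"])
s=sensors.state();print(s["ee_pos"],s["tcp_rot"],s["grip_width"],s["ft_force"],s["time_s"])
E
```

```text
side [[530.26181015   0.         311.69524904]
 [  0.         530.26181015 236.98606904]
 [  0.           0.           1.        ]] [-0.02377326  0.          0.          0.          0.        ] [ 0.61725653 -0.53130775  0.57708996] [[ 0.99920118 -0.03554512 -0.01826323]
 [-0.03543166 -0.57662356 -0.8162413 ]
 [ 0.01848239  0.81623637 -0.57742237]]
top [[598.89511413   0.         310.32000719]
 [  0.         598.89511413 245.85895672]
 [  0.           0.           1.        ]] [-0.1252003  0.         0.         0.         0.       ] [0.49674721 0.17071928 1.02005118] [[ 0.0146615  -0.9996977   0.01973695]
 [-0.9894185  -0.01735467 -0.1440481 ]
 [ 0.14434708 -0.01741614 -0.98937384]]
[0.13767344 0.55822338 0.40429328] [ 1.20614536e-01  9.92699311e-01 -4.55515249e-04 -5.60340241e-05] 1.0017896551937393 [-0.77063314  0.35449034  0.53282978] 0.1
```

View pics/side0.png

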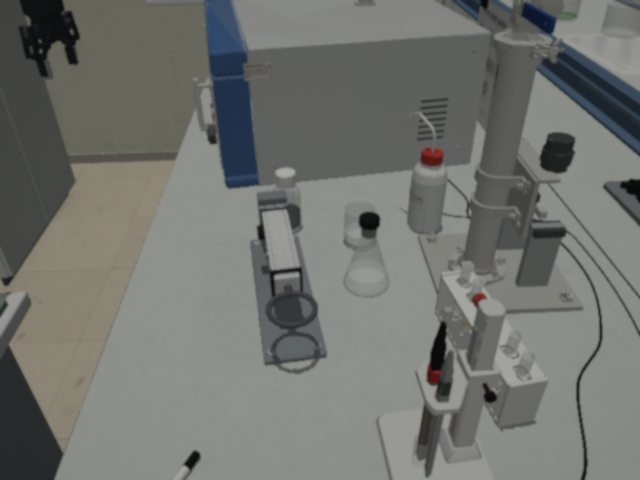

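View pics/top0.png

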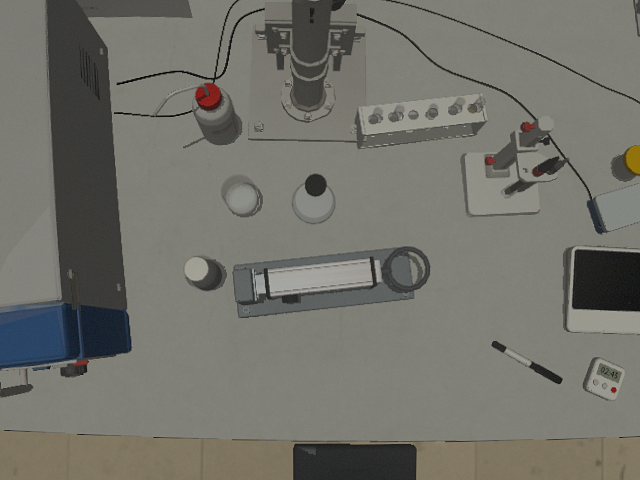

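The stand is at (235–415, 250–315) in the top view, with its upright on the left. The ring is at (405,270), so the sleeve slides out along about world −y. The button is at about (290,298), on the robot's side.

```bash
cat > h.py <<'E'
import numpy as np,cv2
def und(d,uv): return cv2.undistortPoints(np.float64(uv).reshape(-1,1,2),d["camera_matrix"],d["distortion"]).reshape(-1,2)
def plane(d,uv,z):
    n=und(d,uv); r=np.c_[n,np.ones(len(n))]@d["R"]; c=-d["R"].T@d["t"]
    return c+r*((z-c[2])/r[:,2])[:,None]
def proj(d,X): return cv2.projectPoints(np.float64(X).reshape(-1,1,3),cv2.Rodrigues(d["R"])[0],d["t"],d["camera_matrix"],d["distortion"])[0].reshape(-1,2)
E
python3 - <<'E'
import pickle; from h import *
d=pickle.load(open("top0.pkl","rb")); im=d["color"]
g=im.max(2).astype(int); 
roi=np.zeros(g.shape,bool); roi[235:330,225:440]=1
def big(m):
    cs,_=cv2.findContours(m.astype(np.uint8)*255,cv2.RETR_EXTERNAL,cv2.CHAIN_APPROX_NONE); return max(cs,key=cv2.contourArea)
print([im[r,c].tolist() for r,c in((305,260),(285,400),(320,330),(275,330),(298,290),(285,245))])
s=big(roi&(g>185)); rs=cv2.boxPoints(cv2.minAreaRect(s)); P=plane(d,rs,.106); print("sleeve",rs,P.round(4)[:,:2],P.mean(0))
f=big(roi&(g<125)); rf=cv2.boxPoints(cv2.minAreaRect(f)); P=plane(d,rf,.01); print("foot",rf,P.round(4)[:,:2],P.mean(0))
sd=pickle.load(open("side0.pkl","rb"))["color"]
a=cv2.resize(im[235:330,225:440],None,fx=3.6,fy=3.6,interpolation=cv2.INTER_CUBIC); b=cv2.resize(sd[180:380,220:340],(int(120*1.5),300))
k=a.copy();
for r in(rs,rf): cv2.polylines(k,[((r-[225,235])*3.6).astype(int)],True,(255,0,0),1)
b=cv2.resize(sd[180:310,235:325],None,fx=1.9,fy=1.9,interpolation=cv2.INTER_CUBIC)
o=np.zeros((600,780,3),np.uint8); o[:k.shape[0],:774]=k[:,:774]; o[345:345+b.shape[0],:b.shape[1]]=b
cv2.imwrite("pics/c1.png",o[:,:,::-1])
E
```

```text
[[95, 98, 97], [61, 62, 62], [127, 127, 118], [165, 161, 155], [47, 48, 46], [94, 98, 99]]Traceback (most recent call last):
  File "<stdin>", line 8, in <module>
  File "<stdin>", line 6, in big
ValueError: max() iterable argument is empty
```

Run:
```python
import pickle; from h import *
d=pickle.load(open("top0.pkl","rb")); im=d["color"]
g=im.max(2).astype(int); 
roi=np.zeros(g.shape,bool); roi[235:330,225:440]=1
def big(m):
    cs,_=cv2.findContours(m.astype(np.uint8)*255,cv2.RETR_EXTERNAL,cv2.CHAIN_APPROX_NONE); return max(cs,key=cv2.contourArea)
s=big(roi&(g>143)); rs=cv2.boxPoints(cv2.minAreaRect(s)); P=plane(d,rs,.106); print("sleeve",rs,P.round(4)[:,:2],P.mean(0))
f=big(roi&(g<112)); rf=cv2.boxPoints(cv2.minAreaRect(f)); P=plane(d,rf,.01); print("foot",rf,P.round(4)[:,:2],P.mean(0))
sd=pickle.load(open("side0.pkl","rb"))["color"]
k=cv2.resize(im[235:330,225:440],None,fx=3.6,fy=3.6,interpolation=cv2.INTER_CUBIC)
for r in(rs,rf): cv2.polylines(k,[((r-[225,235])*3.6).astype(int)],True,(255,0,0),1)
b=cv2.resize(sd[180:310,235:325],None,fx=1.9,fy=1.9,interpolation=cv2.INTER_CUBIC)
o=np.zeros((600,780,3),np.uint8); o[:k.shape[0],:774]=k[:,:774]; o[345:345+b.shape[0],:b.shape[1]]=b
cv2.imwrite("pics/c1.png",o[:,:,::-1])
```

```text
sleeve [[267.41464 269.73172]
 [369.26828 258.41464]
 [372.12192 284.09756]
 [270.26828 295.41464]] [[0.592  0.2199]
 [0.6121 0.0634]
 [0.5725 0.0589]
 [0.5527 0.2146]] [0.58232264 0.13918467 0.106     ]
foot [[230.6955  264.59833]
 [427.52222 243.20409]
 [433.3676  296.98175]
 [236.5409  318.37598]] [[ 0.6096  0.2875]
 [ 0.6523 -0.0487]
 [ 0.5599 -0.0577]
 [ 0.519   0.2749]] [0.58520875 0.11401817 0.01      ]
```

View pics/c1.png

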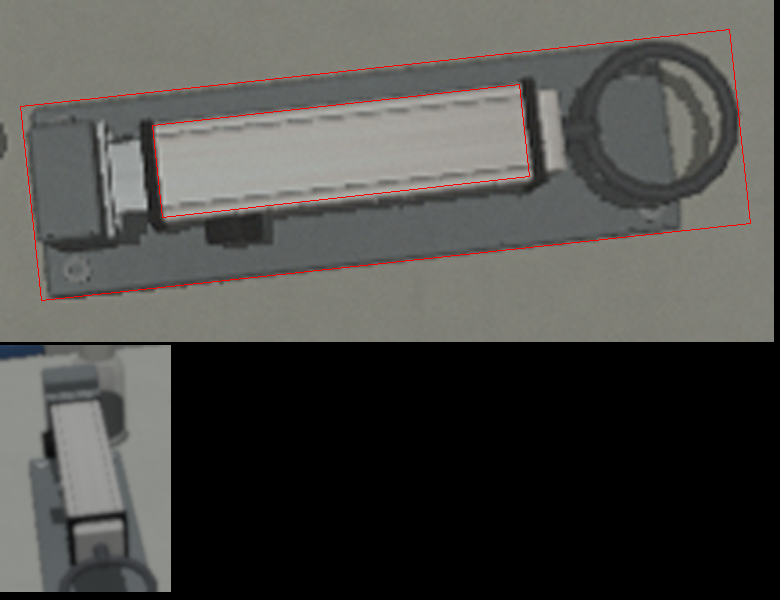

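>>> carry_out --pt "0.15 -0.2 0 0 0 -0.08" --pt "0.35 -0.4 0 0 0 -0.18" --pt "0.55 -0.6 0 0 0 -0.28" --pt "0.72 -0.8 0 0 0 -0.36" --pt "0.89 -0.99 0 0 0 -0.4" --pt "0.89 -0.99 0 0 0 -0.4" --fingers -1

```text
time_s: 0.85
ee_pos: [0.3621, 0.308, 0.4047]
tcp_rot: [0.424, 0.906, -0.0, 0.0]
ft_force: [-1.5, 1.4, 0.5]
grip_width: 1.0
finger_force: 0.0
```

Run:
```python
import pickle; from h import *
d=pickle.load(open("top0.pkl","rb"));s=pickle.load(open("side0.pkl","rb"))
X=[[.5442,.1848,.085],[.5848,.1194,.106],[.5442,.1848,.0975],[.576-.021,.186,.085]]
print(proj(d,X),proj(s,X))
from cell import sensors
t=sensors.state();print(t["ee_pos"],t["tcp_rot"],t["joint_pos"],t["ft_force"])
```

```text
[[289.88203499 302.0305695 ]
 [332.85334817 275.48910506]
 [289.76731591 301.61550871]
 [289.24311189 295.08811052]] [[257.01119645 231.68549535]
 [280.67273919 243.89639784]
 [256.41239391 225.35242887]
 [263.64374743 231.03640674]]
[0.36211511 0.3080445  0.40466444] [ 4.23807775e-01  9.05751969e-01 -4.11472266e-04  4.13266927e-04] [-0.83368901  0.56617231  0.10416426  1.83624584 -0.08088086  0.74371369
  0.00942815] [-1.5214565   1.37256826  0.47941678]
```

>>> carry_out --pt "0.2 -0.12 0 0 0 -0.1" --pt "0.42 -0.24 0 0 0 -0.2" --pt "0.63 -0.36 0 0 0 -0.3" --pt "0.834 -0.48 0 0 0 -0.363" --pt "0.834 -0.48 -0.1 0 0 -0.363" --pt "0.834 -0.48 -0.3 0 0 -0.363" --pt "0.834 -0.48 -0.4 0 0 -0.363" --pt "0.834 -0.48 -0.4 0 0 -0.363"

```text
time_s: 1.85
ee_pos: [0.5684, 0.1907, 0.3033]
tcp_rot: [0.66, 0.752, -0.001, -0.001]
ft_force: [0.1, -0.1, 0.3]
grip_width: 1.002
finger_force: 0.0
```

Run:
```python
from cell import imaging
import cv2,numpy as np
a=imaging.get_image("side")["color"][130:330,180:400]; b=imaging.get_image("top")["color"][180:340,200:440]
a=cv2.resize(a,(385,350)); b=cv2.resize(b,(400,267)); o=np.zeros((350,790,3),np.uint8);o[:,:385]=a;o[:267,390:]=b
cv2.imwrite("pics/c2.png",o[:,:,::-1])
```

```text
(no output)
```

View pics/c2.png

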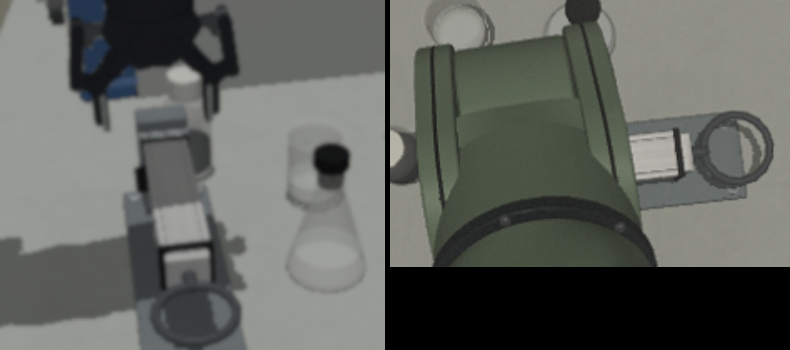

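The fingers straddle the sleeve at the button, and the wrist is high above the flask. I'll descend.

>>> carry_out --pt "0 0 -0.13 0 0 0" --pt "0 0 -0.25 0 0 0" --pt "0 0 -0.26 0 0 0" --pt "0 0 -0.26 0 0 0"

```text
time_s: 2.45
ee_pos: [0.5691, 0.1909, 0.2412]
tcp_rot: [0.66, 0.752, 0.001, 0.0]
ft_force: [0.6, -0.3, 0.0]
grip_width: 1.0
finger_force: 0.0
```

>>> carry_out --pt "0.004 -0.012 -0.012 0 0 0" --pt "0.004 -0.012 -0.012 0 0 0" --pt "0.004 -0.012 -0.012 0 0 0" --pt "0.004 -0.012 -0.012 0 0 0" --pt "0.004 -0.012 -0.012 0 0 0" --pt "0.004 -0.012 -0.012 0 0 0" --fingers 1

```text
time_s: 3.2
ee_pos: [0.5723, 0.1877, 0.2386]
tcp_rot: [0.66, 0.751, 0.004, 0.003]
ft_force: [24.2, 3.3, 4.9]
grip_width: 0.523
finger_force: 66.0
```

>>> carry_out --pt "0.014 0 0 0 0 0" --pt "0.018 -0.03 0 0 0 0" --pt "0.022 -0.06 0 0 0 0" --pt "0.025 -0.09 0 0 0 0" --pt "0.028 -0.11 0 0 0 0" --pt "0.028 -0.11 0 0 0 0"

```text
time_s: 3.95
ee_pos: [0.5772, 0.1598, 0.2386]
tcp_rot: [0.66, 0.751, 0.001, 0.001]
ft_force: [-3.2, -2.7, 25.7]
grip_width: 0.522
finger_force: 58.1
```

>>> carry_out --pt "0 0 0 0 0 0" --pt "0 0 0 0 0 0" --pt "0 0 0 0 0 0" --pt "0 0 0 0 0 0" --fingers -1

```text
time_s: 4.45
ee_pos: [0.5767, 0.1603, 0.2366]
tcp_rot: [0.659, 0.752, -0.0, -0.0]
ft_force: [-0.5, -1.1, -0.2]
grip_width: 0.998
finger_force: 0.0
```

Run:
```python
from cell import imaging
import cv2,numpy as np,pickle
s=imaging.get_image("side")["color"];t=imaging.get_image("top")["color"]
s0=pickle.load(open("side0.pkl","rb"))["color"];t0=pickle.load(open("top0.pkl","rb"))["color"]
o=np.zeros((560,800,3),np.uint8)
for i,(a,b) in enumerate(((s0,t0),(s,t))):
    o[:300,i*400:i*400+396]=cv2.resize(a[180:372,220:346],(396,603))[150:450]
    o[310:550,i*400:i*400+396]=cv2.resize(b[230:310,310:442],(396,240))
cv2.imwrite("pics/c3.png",o[:,:,::-1])
```

```text
(no output)
```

View pics/c3.png

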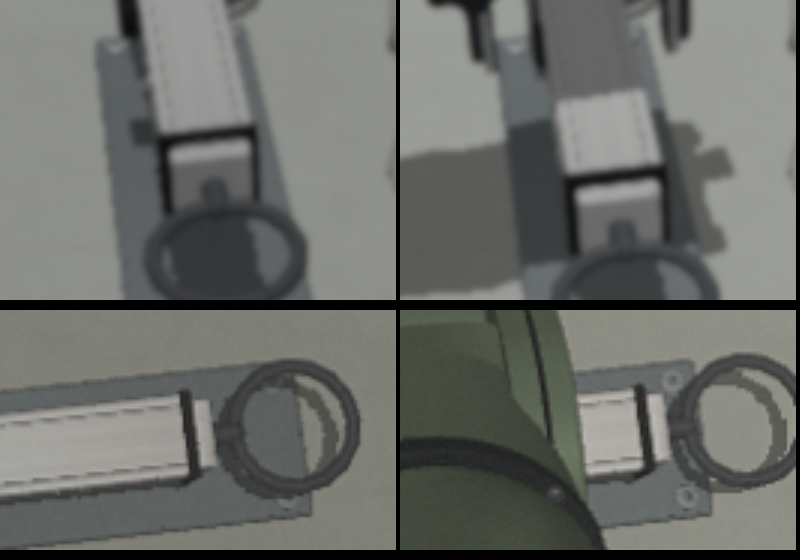

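The sleeve has moved about 28 mm (front collar from x=190 to 248 in the crop), and the button now rides on the rail. Next I'll regrip at the plain front part.

>>> carry_out --pt "0.015 -0.09 0 0 0 0" --pt "0.03 -0.18 0 0 0 0" --pt "0.046 -0.275 0 0 0 0" --pt "0.046 -0.275 0 0 0 0" --pt "0.046 -0.275 0 0 0 0"

```text
time_s: 5.18
ee_pos: [0.5881, 0.0921, 0.2366]
tcp_rot: [0.659, 0.752, 0.0, -0.0]
ft_force: [-0.2, 0.3, -0.4]
grip_width: 1.0
finger_force: 0.0
```

>>> carry_out --pt "0 0 0 0 0 0" --pt "0 0 0 0 0 0" --pt "0 0 0 0 0 0" --pt "0 0 0 0 0 0" --pt "0 0 0 0 0 0" --fingers 1

```text
time_s: 5.8
ee_pos: [0.5879, 0.0918, 0.2369]
tcp_rot: [0.659, 0.752, -0.0, -0.0]
ft_force: [-4.6, 0.7, 6.4]
grip_width: 0.484
finger_force: 60.8
```

>>> carry_out --pt "0.002 -0.014 0 0 0 0" --pt "0.004 -0.028 0 0 0 0" --pt "0.0055 -0.042 0 0 0 0" --pt "0.007 -0.056 0 0 0 0"

```text
time_s: 6.3
ee_pos: [0.5896, 0.0784, 0.2369]
tcp_rot: [0.659, 0.752, 0.0, -0.001]
ft_force: [-4.3, 6.2, 6.1]
grip_width: 0.485
finger_force: 61.0
```

>>> carry_out --pt "0.001 -0.006 0 0 0 0" --pt "0.0015 -0.012 0 0 0 0" --pt "0.002 -0.018 0 0 0 0" --pt "0.003 -0.024 0 0 0 0"

```text
time_s: 6.8
ee_pos: [0.5904, 0.0724, 0.2369]
tcp_rot: [0.659, 0.752, 0.0, -0.001]
ft_force: [-5.1, 6.3, 7.0]
grip_width: 0.483
finger_force: 61.0
```

Sliding force is a steady 6 N or so, with the sleeve at about 0.048 m.

>>> carry_out --pt "0.001 -0.006 0 0 0 0" --pt "0.0015 -0.012 0 0 0 0" --pt "0.002 -0.018 0 0 0 0" --pt "0.003 -0.024 0 0 0 0"

```text
time_s: 7.3
ee_pos: [0.5911, 0.0664, 0.2368]
tcp_rot: [0.659, 0.752, 0.0, -0.001]
ft_force: [-4.0, 5.1, 6.8]
grip_width: 0.483
finger_force: 61.0
```

>>> carry_out --pt "0.001 -0.006 0 0 0 0" --pt "0.0015 -0.012 0 0 0 0" --pt "0.002 -0.018 0 0 0 0" --pt "0.003 -0.024 0 0 0 0"

```text
time_s: 7.8
ee_pos: [0.5919, 0.0604, 0.2368]
tcp_rot: [0.659, 0.752, 0.0, -0.001]
ft_force: [-5.0, 4.4, 7.0]
grip_width: 0.484
finger_force: 60.9
```

>>> carry_out --pt "0.001 -0.006 0 0 0 0" --pt "0.0015 -0.012 0 0 0 0" --pt "0.002 -0.018 0 0 0 0" --pt "0.003 -0.024 0 0 0 0"

```text
time_s: 8.3
ee_pos: [0.5927, 0.0537, 0.2369]
tcp_rot: [0.659, 0.752, -0.0, -0.0]
ft_force: [-4.0, 1.9, 6.2]
grip_width: 0.483
finger_force: 61.0
```

The force has dropped, so the pin may have just popped into the hole. I'll test with a small pull.

>>> carry_out --pt "0.001 -0.006 0 0 0 0" --pt "0.0015 -0.012 0 0 0 0" --pt "0.0015 -0.012 0 0 0 0"

```text
time_s: 8.68
ee_pos: [0.5931, 0.0508, 0.2369]
tcp_rot: [0.659, 0.752, -0.0, -0.0]
ft_force: [-3.7, 0.8, 6.4]
grip_width: 0.486
finger_force: 61.0
```

>>> carry_out --pt "0.001 -0.006 0 0 0 0" --pt "0.001 -0.008 0 0 0 0" --pt "0.001 -0.008 0 0 0 0"

```text
time_s: 9.05
ee_pos: [0.5932, 0.0501, 0.2369]
tcp_rot: [0.659, 0.752, 0.001, -0.001]
ft_force: [-4.4, 12.0, 6.2]
grip_width: 0.48
finger_force: 61.2
```

>>> carry_out --pt "0.0005 -0.004 0 0 0 0" --pt "0.001 -0.008 0 0 0 0" --pt "0.001 -0.008 0 0 0 0"

```text
time_s: 9.43
ee_pos: [0.5933, 0.0495, 0.2368]
tcp_rot: [0.659, 0.752, 0.001, -0.002]
ft_force: [-7.9, 21.1, 8.6]
grip_width: 0.483
finger_force: 61.4
```

It's a hard stop, with 21 N and hardly any movement. I'll relax, open and lift clear.

>>> carry_out --pt "-0.001 0.012 0 0 0 0" --pt "-0.001 0.012 0 0 0 0"

```text
time_s: 9.68
ee_pos: [0.5932, 0.0505, 0.2369]
tcp_rot: [0.659, 0.752, 0.0, -0.001]
ft_force: [-6.1, 5.9, 6.9]
grip_width: 0.486
finger_force: 61.1
```

>>> carry_out --pt "0 0 0 0 0 0" --pt "0 0 0 0 0 0" --pt "0 0 0 0 0 0" --pt "0 0 0 0 0 0" --pt "0 0 0.15 0 0 0" --pt "0 0 0.35 0 0 0" --pt "0 0 0.55 0 0 0" --pt "-0.1 -0.2 0.6 0 0 0" --pt "-0.3 -0.4 0.6 0 0 0" --pt "-0.5 -0.6 0.6 0 0 0" --pt "-0.5 -0.8 0.6 0 0 0" --pt "-0.5 -0.8 0.6 0 0 0" --fingers -1

```text
time_s: 11.18
ee_pos: [0.4672, -0.1547, 0.387]
tcp_rot: [0.662, 0.749, -0.001, 0.001]
ft_force: [0.4, 0.8, -0.4]
grip_width: 0.998
finger_force: 0.0
```

Run:
```python
from cell import imaging
import cv2,numpy as np
s=imaging.get_image("side")["color"];t=imaging.get_image("top")["color"]
o=np.zeros((600,800,3),np.uint8)
o[:310,:800]=cv2.resize(t[150:320,180:440],None,fx=3,fy=3,interpolation=cv2.INTER_CUBIC)[190:500,:800] if 0 else cv2.resize(t[235:320,220:440],(800,310),interpolation=cv2.INTER_CUBIC)
o[315:600,:400]=cv2.resize(s[180:280,220:360],(400,285),interpolation=cv2.INTER_CUBIC); o[315:600,400:]=cv2.resize(t[100:380,100:500],(400,285))
cv2.imwrite("pics/c4.png",o[:,:,::-1])
```

```text
(no output)
```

View pics/c4.png

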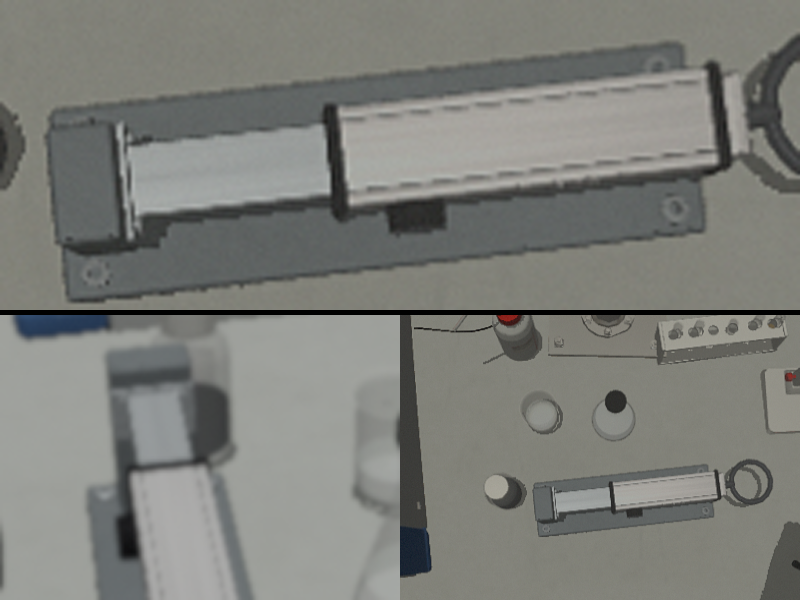

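The sleeve is about 70 mm out. The button at (417,217) is proud again by about as much as at the start (about 7.5 px against 8). The beaker, flask and bottle are standing where they were, and the arm is clear.

```bash
python3 -c "
from cell import order
print(order.close_job())"
```

```text
the job is handed in; nothing more can be done
None
```

The sleeve came to a hard stop in the next hole, about 70 mm out, with its button popped out again. The beaker, flask and bottle are where they were, and I handed the job in with the arm clear; no verdict came back.

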